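Set and start the loose-standing cure timer

TASK

Set the cure timer and start it: turn its dial clockwise until the white pointer stands at the red marker, then press the green start button all the way down and let it come back up. The timer only stands on slick feet, so bear down firmly on the dial while you turn it, keeping the timer square on its corner marks without twisting or sliding, but never push down harder than 30 N. Leave the bottle, jar and loupe beside it alone.

Things in the scene. Friction and masses are not known exactly. Their poses are not given: they have to be found in the camera images.
- pad: flat blue pad, 156 x 126 x 3 mm, fixed to the bench, with yellow corner marks round the place of the timer; origin at the centre of its underside, x along its long side (at yaw 0 pointing away from the robot), z up
- timer: white, grey-banded process timer, 120 (x) x 90 (y) x 46 mm, 0.25 to 0.45 kg, standing loose on the pad on four slick hard feet (friction about 0.25 on the pad); origin at the centre of its underside, at the pad's top face. x along its long side, parallel to the pad's x. Its top is flat, 46 mm above its origin; the dial stands on the far part of it (+x), the green button on the near part (-x)
- dial_grip (a point): on the dial's turning axis, half-way up its grip bar, 67 mm above the timer's underside, 18 mm to +x of its centre. x along the bar, the way the white pointer line points; z up. Black bar 46 mm long, 14 mm thick, 25 mm high (this point +-12.5 mm), on a round grey skirt of radius 27 mm that turns with it; skirt top 11.5 mm below this point. The dial does not move down when pressed
- dial (a joint): dial angle, rad, grows clockwise seen from above, 0 to 2.4; at 0 the pointer points along the timer's +y. It turns stiffly with 0.16 N m of friction and stays where it is left; unless at least 12 to 14 N press down on it, the whole timer turns instead on its slick feet; 15 to 20 N is a sound push
- marker_tab (a point): red marker tab (10 x 6 mm) at the rim of the black scale round the dial, 34.5 mm from the dial's axis and flat under the skirt's height; its x points outward from the axis. It cannot be shifted by touching
- marker (a joint): angle of the red marker, rad, measured as the dial's: the pointer stands at the marker when joint dial equals joint marker
- button_top (a point): centre of the top of the green start button (17 mm across), 61 mm to -x of the dial's axis, standing 8 mm proud of a 2 mm collar on the timer's top; it moves with the button
- start_button (a joint): how far the button is down, m: 0 up, 0.005 fully down; springs back, fully down takes about 5 N
- threadlock_bottle_mid (a point): bystander: red bottle with blue cap, 29 mm across, 96 mm tall, standing loose beside the pad; this point is at its centre, half-way up
- nut_jar_mid (a point): bystander: white jar with screw lid, 44 mm across, 61 mm tall, standing loose beside the pad; this point is at its centre, half-way up
- loupe_mid (a point): bystander: black eyepiece loupe, 37 mm across, 38 mm tall, standing loose beside the pad; this point is at its centre, half-way up

How it is judged:
By the outcome, as a careful person would: the job done as asked, in the order asked, and still so for the second after the job is handed in, with the robot touching nothing.
It also fails if it takes over 72 s, if anything falls off the work surface, if the arm or the gripper's body presses on something with over 40 N, if the wrist force passes 120 N, or if a joint passes its speed limit or range.

ROBOT

A 6-joint arm with a two-finger parallel gripper is mounted at the origin on a cart in front of the work surface, level with it; the furniture and walls round the work are solid. World frame = base frame: x ahead of the robot, y to its left, z up, the work surface at z = 0. Lengths are in m, angles in rad, forces in N, time in s.
With the tool pointing down it reaches from about 0.375 to 0.9 m from the base axis. Payload 3.1 kg.
Tool frame: the origin (TCP) lies midway between the tips of the shut fingers; the grasp point (between the pads) lies 19 mm behind it; z points along the fingers, y is the line along which they close (so a half turn about z gives the same grasp; the last joint's range is limited). The gripper opens to 85 mm and grips with 20 to 120 N. Pads are 22 mm wide; open, the fingers measure 114 mm over their backs; the gripper's body (76 mm by 85 mm) begins 54 mm behind the grasp point. The pads swing forward as they close: fully open they stand 13 mm farther back than shut.
Start: joints at [1.153, 0.527, 1.433, -0, 1.181, -0.178], TCP at [0.148, 0.607, 0.231] pointing down, gripper open.
Joint ranges: [-3.08, 3.08], [-0.75, 2.2], [0.22, 2.44], [-1.43, 4.57], [0, 2.65], [-2.85, 2.85]. Speed limits (rad/s): [2.79, 2.79, 3.14, 3.14, 3.14, 3.14].

INTERFACE

Orientations are given as a unit quaternion [x, y, z, w].
In Python, from station import manip gives the robot as it stands.
- The arm moves only by the tool move_arm, never from a script. Its argument "increments" is a list that holds one entry, the list of rows, each a list of 5 numbers: the gripper's target within -1 to 1 (shut at 1, half-way at 0, fully open at -1), then the shift along the world's x, y, z in m, then the turn about the world's z in degrees. In form: [[[fingers, dx, dy, dz, twist], ...]]. A call has 1 to 8 rows; each row shifts and turns the commanded pose from where the row before left it; what a row does not reach is not made up. A row lasts 1/10 s, in which the tool goes at most 50 mm and 8.59 degrees, less where a joint would pass 70% of its speed; a pose out of reach is approached as far as the arm can. A call with a gripper value outside its range is refused whole. The fingers move at their own pace and stop on an object; "newtons" is the grip in N (left out, the last holds). Time passes only in rows, so rows that do not move let the fingers close. It gives the time, the measured TCP pose, the force, the opening and the grip force at its end, in the units of the state.
- manip.sense(): the state, without advancing time (a new reading comes with each control period).
- manip.snapshot(name): name is "scene" or "top"; returns a dict with "img" (480x640x3 uint8, red, green, blue), "fx", "fy", "cx", "cy" (pixels), "world_to_cam" (4x4, takes a point from world to camera coordinates). Camera axes: x right, y down, z forward; pixel columns grow to the right and rows downward; lengths in m; the calibration is good to about 2 mm. A picture is of the moment at which its call begins. There is no depth.
- manip.sign_off(): hands the job in; it is judged then, once.
Trained networks look in the newest picture that a camera, given by its name, has taken for a name from the list of things; names that differ only in an ending like _2 or _b are one class to them, and where a whole thing is asked for, a point or a joint stands for the part that bears it (a point fixed in the world has none). Each returns a list of dicts, best first, with "confidence" (0 to 1); they miss things now and then, are a little off and sometimes report something else, mostly with a low value. They report only what shows in the picture. A call takes as long as a camera call.
- manip.spot_in(label, camera): "xyz" ([x, y, z] in m, in world coordinates, good to about 4 mm: the middle of the surface that is visible of it).
- manip.mark_of(label, camera): "xyz" ([x, y, z] in m, in world coordinates, good to about 4 mm: a listed point, or the origin of a listed thing).
The state is a dict: "t": time; "q": joint angles; "qd": joint speeds; "tau": joint torques, N m; "tcp_pos": TCP position; "tool_rot": TCP orientation; "force": force on the tool from outside, world axes, zero at the start; "ft_torque": the same for the moment, N m; "finger_gap": opening from 0.0 (shut) to 1.0 (fully open); "gripper_force": force on a finger pad.
Only numpy, scipy, OpenCV 4.12 (cv2) and the standard library are available. Lean on these libraries where they do the work, as an engineer would, in place of code of your own. Each camera call takes 0.05 s, during which the arm holds its last target. There are 200 camera calls.

## Working session

There is one attempt and no reset: what is moved stays moved. The work goes in short steps, Python scripts to look and compute and a tool call to move; the robot and the scene stay as the last step left them, time stands still between calls to the robot, and variables do not carry over. Pictures are saved under pics/ and viewed, at most 10 in all, crops included, and the job is handed in when it is done.

Besides the shell and the picture viewer there is one more tool, called after "Emit:" as name([rows], argument=value, ...), one row to a line, values as JSON. move_arm: Moves the arm, as the interface text tells. Its arguments: {"type":"object","properties":{"increments":{"type":"array","items":{"type":"array","items":{"type":"array","items":{"type":"number"}}}},"newtons":{"type":"number"}},"required":["increments"]}

```bash
mkdir -p pics
cat > h.py <<'E'
from station import manip
import numpy as np, cv2
def snap(c,name=None):
    s=manip.snapshot(c)
    if name: cv2.imwrite(f'pics/{name}.png',s['img'][:,:,::-1])
    return s
def proj(s,p):
    c=(np.array(s['world_to_cam'])@np.r_[p,1])[:3]
    return np.array([s['fx']*c[0]/c[2]+s['cx'],s['fy']*c[1]/c[2]+s['cy']])
def ray(s,u,v):
    W=np.linalg.inv(np.array(s['world_to_cam']))
    d=W[:3,:3]@np.array([(u-s['cx'])/s['fx'],(v-s['cy'])/s['fy'],1]); return W[:3,3],d
def atz(s,u,v,z):
    o,d=ray(s,u,v); return o+d*(z-o[2])/d[2]
def tri(s1,a,s2,b):
    A=[];B=[]
    for s,p in((s1,a),(s2,b)):
        o,d=ray(s,*p); d/=np.linalg.norm(d); P=np.eye(3)-np.outer(d,d); A.append(P);B.append(P@o)
    return np.linalg.lstsq(np.vstack(A),np.hstack(B),rcond=None)[0]
E
python3 - <<'E'
from h import *
s=snap('scene','s0');t=snap('top','t0')
import pickle;pickle.dump((s,t),open('st.pkl','wb'))
for c in('scene','top'):
  for n in['timer','pad','dial_grip','marker_tab','button_top','threadlock_bottle_mid','nut_jar_mid','loupe_mid']:
    r=manip.mark_of(n,c); print(c,n,[(np.round(x['xyz'],3).tolist(),round(x['confidence'],2)) for x in r[:2]])
print(manip.sense())
E
```

```text
scene timer [([0.56, 0.086, 0.001], 0.95)]
scene pad []
scene dial_grip [([0.578, 0.086, 0.068], 0.96)]
scene marker_tab [([0.559, 0.089, 0.002], 0.59), ([0.578, 0.085, 0.07], 0.19)]
scene button_top [([0.515, 0.098, 0.055], 0.64)]
scene threadlock_bottle_mid [([0.559, -0.024, 0.051], 0.84)]
scene nut_jar_mid [([0.624, 0.185, 0.035], 0.87), ([0.56, 0.199, 0.016], 0.29)]
scene loupe_mid [([0.558, 0.202, 0.02], 0.78)]
top timer [([0.555, 0.088, 0.005], 0.73)]
top pad []
top dial_grip [([0.576, 0.081, 0.072], 0.79)]
top marker_tab [([0.614, 0.089, 0.056], 0.49)]
top button_top [([0.516, 0.102, 0.057], 0.56)]
top threadlock_bottle_mid [([0.562, -0.022, 0.048], 0.75)]
top nut_jar_mid [([0.624, 0.184, 0.03], 0.73)]
top loupe_mid [([0.56, 0.201, 0.016], 0.71)]
{'t': 0.9, 'q': array([ 1.15251335e+00,  5.27466972e-01,  1.43270477e+00, -6.32511319e-06,
        1.18142550e+00, -1.78488175e-01]), 'qd': array([ 0.00121037, -0.00016763, -0.00087826, -0.00067649, -0.00064343,
       -0.00019321]), 'tau': array([-1.55798571e-03, -4.42306852e+01, -1.78419989e+01, -3.85740341e-04,
        7.52160558e-04, -1.06059605e-05]), 'tcp_pos': array([0.14839244, 0.60709572, 0.23132919]), 'tool_rot': array([ 1.19609151e-01,  9.92821057e-01, -3.05412732e-06,  2.12174043e-06]), 'force': array([-0.69957435, -0.43511399,  0.80567013]), 'ft_torque': array([ 0.04456286, -0.04091348, -0.04883719]), 'gripper_force': 0.0, 'finger_gap': 0.9999003349806341}
```

Run:
```python
from h import *
import pickle;s,t=pickle.load(open('st.pkl','rb'))
def crop(s,n,c,r,k):
    p=proj(s,c);x,y=(p-[r,r*.75]).astype(int);x=max(x,0);y=max(y,0)
    i=s['img'][y:y+int(1.5*r),x:x+2*r,::-1];print(n,x,y,k,i.shape)
    cv2.imwrite(f'pics/{n}.png',cv2.resize(i,None,fx=k,fy=k,interpolation=cv2.INTER_CUBIC))
c=[.57,.088,.05]
print(proj(t,c),proj(t,[.67,.088,.05]),proj(s,c),proj(s,[.67,.088,.05]))
crop(t,'tc',c,100,4);crop(s,'sc',c,100,4)
```

```text
[279.75804148 243.39951757] [281.85021251 182.9836401 ] [287.79704218 250.86297503] [259.89741651 217.17265118]
tc 179 168 4 (150, 200, 3)
sc 187 175 4 (150, 200, 3)
```

View pics/tc.png

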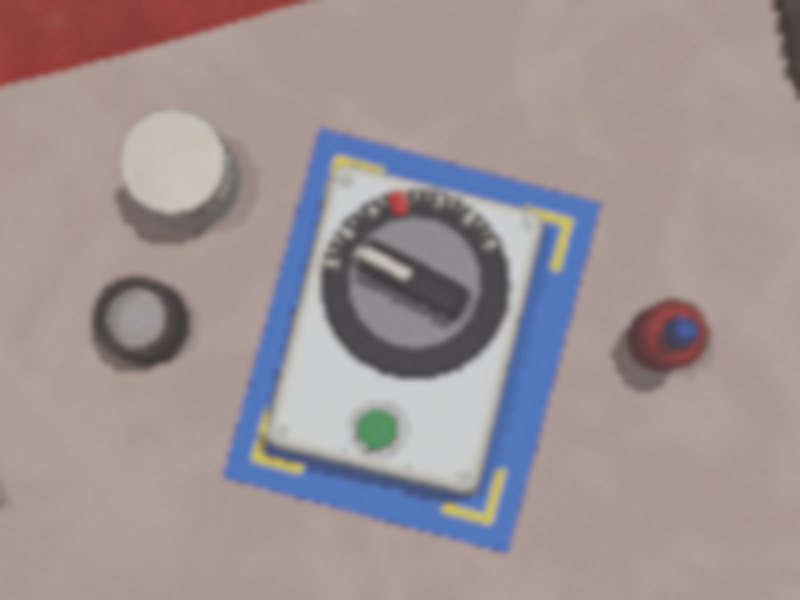

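View pics/sc.png

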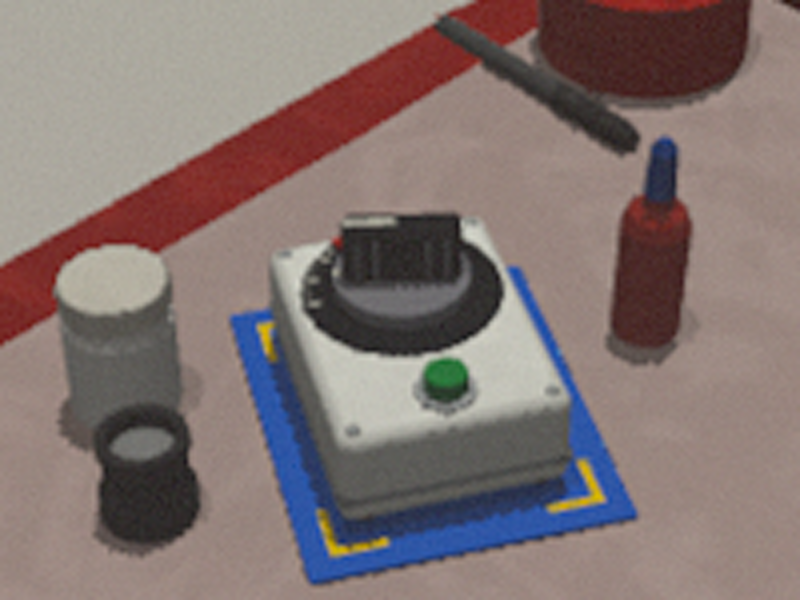

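Top crop: green button at about (377,430), bar from (360,255) with its white pointer end to (465,305), red marker at (400,203); jar, loupe and bottle all stand clear of the pad. The scene crop agrees. Next I'll segment these for exact angles.

```bash
cat > meas.py <<'E'
from h import *
def blobs(s,mask,c,r):
    p=proj(s,c);yy,xx=np.mgrid[:480,:640]
    return mask&(np.hypot(xx-p[0],yy-p[1])<r)
def cen(m,w=None):
    y,x=np.nonzero(m);return np.array([x.mean(),y.mean()]),len(x)
def measure(s,t,ax=np.array([.577,.084])):
    out={}
    for n,v in(('scene',s),('top',t)):
        i=v['img'].astype(int);R,G,B=i[...,0],i[...,1],i[...,2]
        g,k=cen(blobs(v,(G>R+30)&(G>B+15),[.515,.1,.057],20))
        r,k2=cen(blobs(v,(R>G+60)&(R>B+60),[ax[0],ax[1],.06],28))
        w,k3=cen(blobs(v,(i.min(2)>140),[ax[0],ax[1],.0825],17 if n=='top' else 12))
        out[n]=dict(g=g,r=r,w=w);print(n,'green',g,k,'red',r,k2,'white',w,k3)
    for q,z in(('g',.057),('r',.051),('w',.083)):
        print(q,'tri',tri(s,out['scene'][q],t,out['top'][q]).round(4),'top@z',atz(t,*out['top'][q],z).round(4),'sc@z',atz(s,*out['scene'][q],z).round(4))
    i=t['img'].astype(int)
    m=((i[...,2]>i[...,0]+50)&(i[...,2]>130)).astype(np.uint8)
    m=blobs(t,m>0,[.56,.088,.003],75)
    pts=np.argwhere(m)[:,::-1].astype(float)
    P=np.array([atz(t,*p,.003)[:2] for p in pts])
    rc=cv2.minAreaRect((P*1000).astype(np.float32));print('pad rect',rc)
E
python3 - <<'E'
from meas import *
import pickle;s,t=pickle.load(open('st.pkl','rb'))
measure(s,t)
i=t['img'].astype(int);p=proj(t,[.577,.084,.083]).astype(int);print(p)
print(i.min(2)[p[1]-14:p[1]+12,p[0]-24:p[0]+20:1].tolist().__str__().replace('],','],\n'))
E
```

```text
scene green [298.01492537 267.88059701] 67 red [270.75 235.  ] 4 white [280.375 230.   ] 8
top green [272.97058824 274.94117647] 68 red [278.31818182 218.31818182] 22 white [281.35483871 239.98387097] 124
g tri [0.5183 0.0974 0.0591] top@z [0.518 0.097 0.057] sc@z [0.5208 0.0968 0.057 ]
r tri [0.6119 0.0937 0.0542] top@z [0.6111 0.0917 0.051 ] sc@z [0.617 0.094 0.051]
w tri [0.5759 0.0899 0.0868] top@z [0.5731 0.0846 0.083 ] sc@z [0.5838 0.093  0.083 ]
pad rect ((552.1557006835938, 59.68663024902344), (177.6798553466797, 154.805419921875), 76.76561737060547)
[281 237]
[[81, 110, 156, 181, 197, 202, 194, 164, 122, 111, 112, 88, 74, 74, 73, 74, 72, 77, 91, 107, 119, 124, 127, 131, 132, 134, 132, 130, 128, 127, 121, 111, 94, 82, 75, 71, 76, 98, 126, 129, 108, 113, 130, 149],
 [86, 125, 164, 186, 200, 200, 185, 152, 117, 101, 96, 78, 73, 73, 72, 75, 84, 101, 118, 130, 135, 137, 138, 140, 138, 139, 139, 139, 139, 139, 137, 132, 123, 110, 91, 79, 73, 85, 97, 96, 92, 104, 107, 115],
 [93, 139, 171, 190, 199, 187, 162, 148, 147, 127, 96, 75, 71, 73, 80, 95, 111, 125, 134, 138, 139, 139, 140,
[... 4080 characters left out ...]
22, 108, 101, 96, 91, 80, 69, 67, 67, 67, 67, 68, 68, 84, 110, 118, 103, 79, 73, 73],
 [204, 202, 182, 130, 81, 74, 74, 74, 74, 72, 83, 110, 135, 140, 141, 140, 139, 140, 141, 141, 141, 141, 141, 139, 136, 131, 121, 108, 104, 98, 86, 81, 78, 71, 65, 63, 74, 99, 117, 113, 92, 75, 73, 74],
 [204, 202, 187, 143, 90, 72, 74, 75, 74, 73, 75, 99, 126, 137, 140, 140, 140, 139, 141, 141, 140, 141, 142, 141, 140, 140, 136, 131, 129, 117, 98, 92, 89, 80, 71, 72, 91, 113, 120, 102, 83, 73, 73, 75],
 [203, 203, 196, 167, 111, 75, 73, 74, 74, 74, 75, 83, 104, 125, 138, 140, 140, 139, 140, 139, 141, 141, 141, 141, 141, 141, 141, 140, 138, 128, 109, 101, 95, 92, 95, 105, 116, 120, 110, 88, 76, 73, 74, 74]]
```

```bash
cat > ang.py <<'E'
from h import *
def ang(t,ax0=(.577,.083)):
    i=t['img'].astype(int);R,G,B=i[...,0],i[...,1],i[...,2];mn=i.min(2)
    yy,xx=np.mgrid[:480,:640]
    near=lambda c,r:(lambda p:np.hypot(xx-p[0],yy-p[1])<r)(proj(t,c))
    pad=((B>R+40)&(B>G+20)).astype(np.uint8)
    n,l,st,_=cv2.connectedComponentsWithStats(pad);k=1+st[1:,4].argmax()
    c=max(cv2.findContours((l==k).astype(np.uint8),0,1)[0],key=cv2.contourArea)[:,0].astype(float)
    P=np.array([atz(t,*p,.003)[:2] for p in c])*1000
    pr=cv2.minAreaRect(P.astype(np.float32))
    # timer body+ring dark: scale outline (dark or grey neighbourhood inside white top)
    rot=pr[2] if pr[2]<45 else pr[2]-90
    if pr[1][0]<pr[1][1] and False: pass
    print('pad',np.round(pr[0],1),np.round(pr[1],1),round(pr[2],2))
    g=near([.518,.097,.059],12)&(G>R+30)&(G>B+15); w=(G-np.maximum(R,B))*g
    b=atz(t,(w*xx).sum()/w.sum(),(w*yy).sum()/w.sum(),.059)[:2]
    dk=near([*ax0,.051],30)&(mn<125)&(abs(R-B)<60)
    dk=cv2.morphologyEx(dk.astype(np.uint8),cv2.MORPH_CLOSE,np.ones((7,7)))
    c=max(cv2.findContours(dk,0,1)[0],key=cv2.contourArea);c=cv2.convexHull(c)[:,0].astype(float)
    e=cv2.minEnclosingCircle((np.array([atz(t,*p,.051)[:2] for p in c])*1000).astype(np.float32))
    print('button',b.round(4),'scale circle',e)
    red=near([*ax0,.051],32)&(R>G+40)&(R>B+40); w=(R-np.maximum(G,B))*red
    r=atz(t,(w*xx).sum()/w.sum(),(w*yy).sum()/w.sum(),.051)[:2]
    wh=(near([*ax0,.083],15)&(mn>146)).astype(np.uint8)
    n,l,st,ce=cv2.connectedComponentsWithStats(wh);k=1+st[1:,4].argmax()
    p=np.argwhere(l==k)[:,::-1]; q=np.array([atz(t,*a,.0825)[:2] for a in p])
    m=q.mean(0);u=np.linalg.svd(q-m)[2][0]
    print('red',r.round(4),'pointer mean',m.round(4),'n',len(p),'line angle',np.degrees(np.arctan2(u[1],u[0])).round(1))
    for a in(b+.061*np.array([np.cos(np.radians(-15)),np.sin(np.radians(-15))]),np.array(e[0])/1000):
        d=r-a;f=m-a;print('axis',a.round(4),'marker ang',np.degrees(np.arctan2(d[1],d[0])).round(1),'rad',np.hypot(*d).round(4),'ptr ang',np.degrees(np.arctan2(f[1],f[0])).round(1),np.hypot(*f).round(4))
E
python3 - <<'E'
from ang import *
import pickle;s,t=pickle.load(open('st.pkl','rb'))
ang(t)
E
```

```text
pad [558.3  85.4] [125.3 155.3] 76.74
button [0.518  0.0969] scale circle ((576.6029663085938, 83.29258728027344), 48.68736267089844)
red [0.611  0.0918] pointer mean [0.5838 0.0959] n 31 line angle -115.8
axis [0.577  0.0812] marker ang 17.5 rad 0.0356 ptr ang 65.2 0.0162
axis [0.5766 0.0833] marker ang 14.0 rad 0.0354 ptr ang 60.3 0.0145
```

Measured: pad yaw is −13.3°, the dial axis is at about (0.577, 0.0825), the bar points at 64° and the marker sits at about 15°, so the turn is about −49°. I'll go above it with the fingers across the bar, which puts the tool's y at −26°.

Emit:
move_arm([
  [[0.48, 0.0268, -0.0328, 0, -6.4], [0.48, 0.0268, -0.0328, 0, -6.4], [0.48, 0.0268, -0.0328, 0, -6.4], [0.48, 0.0268, -0.0328, 0, -6.4], [0.48, 0.0268, -0.0328, 0, -6.4], [0.48, 0.0268, -0.0328, 0, -6.4], [0.48, 0.0268, -0.0328, 0, -6.4], [0.48, 0.0268, -0.0328, 0, -6.4]],
], newtons=20)

```text
t: 1.7
tcp_pos: [0.3638, 0.3434, 0.2316]
tool_rot: [0.539, 0.842, 0.0, 0.0]
force: [0.6, 0.2, 0.2]
finger_gap: 0.26
gripper_force: 0.0
```

Emit:
move_arm([
  [[0.48, 0.0268, -0.0328, 0, -6.4], [0.48, 0.0268, -0.0328, 0, -6.4], [0.48, 0.0268, -0.0328, 0, -6.4], [0.48, 0.0268, -0.0328, 0, -6.4], [0.48, 0.0268, -0.0328, 0, -6.4], [0.48, 0.0268, -0.0328, 0, -6.4], [0.48, 0.0268, -0.0328, 0, -6.4], [0.48, 0.0268, -0.0328, 0, -6.4]],
])

```text
t: 2.5
tcp_pos: [0.5782, 0.0808, 0.2315]
tool_rot: [0.85, 0.527, 0.0, 0.0]
force: [0.8, 1.1, 0.2]
finger_gap: 0.261
gripper_force: 0.0
```

Emit:
move_arm([
  [[0.48, 0, 0, -0.02, 0], [0.48, 0, 0, -0.04, 0], [0.48, 0, 0, -0.04, 0], [0.48, 0, 0, -0.02, 0], [0.48, 0, 0, 0, 0], [0.48, 0, 0, 0, 0]],
])

```text
t: 3.1
tcp_pos: [0.5776, 0.0823, 0.1116]
tool_rot: [0.849, 0.529, 0.0, 0.0]
force: [0.8, -0.8, 0.3]
finger_gap: 0.261
gripper_force: 0.0
```

Run:
```python
from h import *
s=snap('scene');t=snap('top')
c=[.577,.0825,.08];o=[]
for v in(s,t):
    p=proj(v,c);x,y=(p-[50,60]).astype(int);print(x,y)
    o.append(cv2.resize(v['img'][y:y+120,x:x+80,::-1],None,fx=5,fy=5,interpolation=cv2.INTER_CUBIC))
cv2.imwrite('pics/a.png',cv2.resize(np.hstack(o),(800,600)))
```

```text
238 171
232 177
```

View pics/a.png

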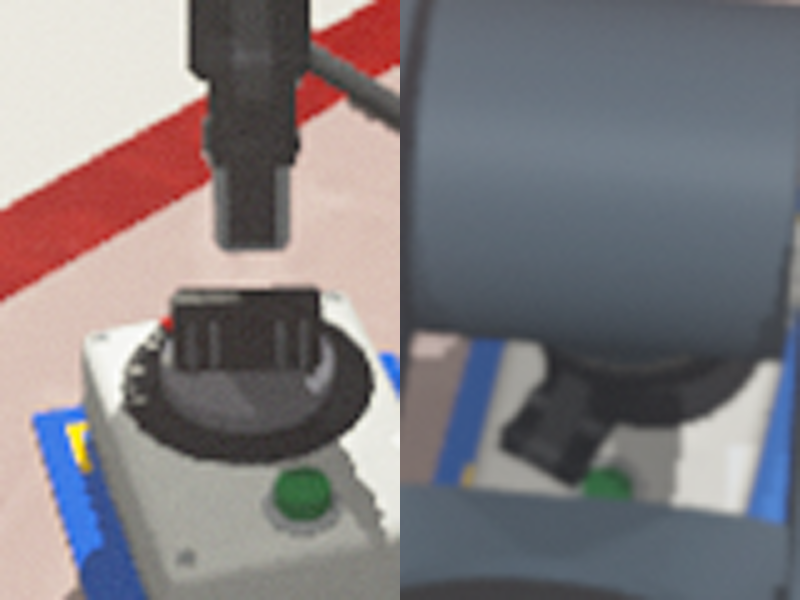

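The scene view shows the finger pad (about (252,248)) lined up over the bar (about (247,330)); the arm hides the top view. Descending.

Emit:
move_arm([
  [[0.48, 0, 0, -0.015, 0], [0.48, 0, 0, -0.01, 0], [0.48, 0, 0, -0.003, 0], [0.48, 0, 0, -0.003, 0], [0.48, 0, 0, -0.003, 0], [0.48, 0, 0, 0, 0]],
])

```text
t: 3.8
tcp_pos: [0.5772, 0.0823, 0.0773]
tool_rot: [0.849, 0.529, -0.0, -0.0]
force: [0.9, -0.5, -0.8]
finger_gap: 0.261
gripper_force: 0.0
```

Emit:
move_arm([
  [[0.48, 0, 0, -0.003, 0], [0.48, 0, 0, -0.002, 0], [0.48, 0, 0, -0.001, 0], [0.48, 0, 0, 0, 0]],
])

```text
t: 4.2
tcp_pos: [0.5771, 0.0823, 0.0711]
tool_rot: [0.849, 0.529, -0.0, -0.0]
force: [-0.2, 0.5, -0.8]
finger_gap: 0.265
gripper_force: 0.0
```

Emit:
move_arm([
  [[0.48, 0, 0, -0.004, 0], [0.48, 0, 0, -0.003, 0], [0.48, 0, 0, -0.002, 0], [0.48, 0, 0, 0, 0]],
])

```text
t: 4.6
tcp_pos: [0.5769, 0.0823, 0.0618]
tool_rot: [0.849, 0.529, -0.0, -0.0]
force: [-0.5, -0.4, -0.2]
finger_gap: 0.259
gripper_force: 0.0
```

Emit:
move_arm([
  [[0.48, 0, 0, -0.001, 0], [0.48, 0, 0, -0.001, 0], [0.48, 0, 0, 0, 0]],
])

```text
t: 4.9
tcp_pos: [0.5772, 0.0823, 0.0602]
tool_rot: [0.849, 0.529, -0.0, -0.0]
force: [0.5, 0.2, -0.5]
finger_gap: 0.26
gripper_force: 0.0
```

Emit:
move_arm([
  [[0.48, 0, 0, -0.001, 0], [0.48, 0, 0, -0.001, 0], [0.48, 0, 0, 0, 0]],
])

```text
t: 5.2
tcp_pos: [0.5774, 0.0823, 0.0586]
tool_rot: [0.849, 0.529, 0.0, 0.0]
force: [-0.5, -0.2, 2.5]
finger_gap: 0.259
gripper_force: 1.3
```

Emit:
move_arm([
  [[0.48, 0, 0, -0.001, 0], [0.48, 0, 0, 0, 0]],
])

```text
t: 5.4
tcp_pos: [0.5773, 0.0823, 0.0586]
tool_rot: [0.849, 0.529, 0.0, 0.0]
force: [-2.0, -0.2, 7.9]
finger_gap: 0.257
gripper_force: 4.4
```

Emit:
move_arm([
  [[0.48, 0, 0, -0.001, 0], [0.48, 0, 0, 0, 0]],
])

```text
t: 5.6
tcp_pos: [0.5774, 0.0823, 0.0585]
tool_rot: [0.849, 0.529, 0.0, 0.0]
force: [-3.3, -0.1, 14.7]
finger_gap: 0.26
gripper_force: 7.3
```

Emit:
move_arm([
  [[0.54, 0, 0, 0, 0], [0.54, 0, 0, 0, 0]],
])

```text
t: 5.8
tcp_pos: [0.5776, 0.0823, 0.0586]
tool_rot: [0.849, 0.529, 0.001, 0.0]
force: [-3.1, -0.6, 14.5]
finger_gap: 0.229
gripper_force: 7.4
```

Emit:
move_arm([
  [[0.58, 0, 0, 0, 0], [0.58, 0, 0, 0, 0]],
])

```text
t: 6.0
tcp_pos: [0.5777, 0.0823, 0.0586]
tool_rot: [0.849, 0.529, 0.001, 0.0]
force: [-3.7, -1.2, 15.5]
finger_gap: 0.213
gripper_force: 7.5
```

Emit:
move_arm([
  [[0.62, 0, 0, 0, 0], [0.62, 0, 0, 0, 0]],
])

```text
t: 6.2
tcp_pos: [0.5777, 0.0824, 0.0587]
tool_rot: [0.849, 0.529, 0.001, 0.0]
force: [-3.3, 0.4, 14.9]
finger_gap: 0.187
gripper_force: 7.6
```

Emit:
move_arm([
  [[0.65, 0, 0, 0, 0], [0.65, 0, 0, 0, 0]],
])

```text
t: 6.4
tcp_pos: [0.5774, 0.0826, 0.0587]
tool_rot: [0.849, 0.529, 0.001, 0.0]
force: [-3.2, 1.2, 15.4]
finger_gap: 0.177
gripper_force: 12.4
```

Emit:
move_arm([
  [[0.67, -0.0004, 0.0002, 0, 0], [0.7, 0, 0, 0, 0], [0.7, 0, 0, 0, 0]],
], newtons=25)

```text
t: 6.7
tcp_pos: [0.5772, 0.0827, 0.0588]
tool_rot: [0.849, 0.529, 0.001, 0.0]
force: [-2.8, -0.0, 15.9]
finger_gap: 0.159
gripper_force: 30.8
```

Emit:
move_arm([
  [[0.75, 0, 0, -0.0003, 0], [0.8, 0, 0, 0, 0], [0.8, 0, 0, 0, 0]],
], newtons=25)

```text
t: 7.0
tcp_pos: [0.5772, 0.0827, 0.0587]
tool_rot: [0.849, 0.529, 0.001, 0.0]
force: [-3.2, 0.9, 17.6]
finger_gap: 0.157
gripper_force: 31.3
```

Emit:
move_arm([
  [[0.85, 0, 0, -0.0002, 0], [0.85, 0, 0, 0, -2], [0.85, 0, 0, 0, -2], [0.85, 0, 0, 0, -2], [0.85, 0, 0, 0, 0]],
], newtons=40)

```text
t: 7.5
tcp_pos: [0.5771, 0.0828, 0.0588]
tool_rot: [0.875, 0.484, 0.001, 0.0]
force: [-4.7, 0.6, 19.3]
finger_gap: 0.156
gripper_force: 50.5
```

```bash
python3 -c "
from h import *
s=manip.sense();print(s['force'],s['ft_torque'],s['tool_rot'],s['tcp_pos'])"
```

```text
[-4.71214284  0.63824565 19.3074922 ] [ 0.13358998  0.78633324 -0.05940413] [8.75270048e-01 4.83633913e-01 6.90050470e-04 3.25838540e-04] [0.57708511 0.08279857 0.05878318]
```

Emit:
move_arm([
  [[0.85, -0.0005, 0, 0, -2], [0.85, 0, 0, 0, -3], [0.85, 0, 0, 0, -3]],
])

```text
t: 7.8
tcp_pos: [0.5769, 0.0829, 0.0588]
tool_rot: [0.907, 0.421, 0.001, 0.0]
force: [-4.4, 2.1, 18.2]
finger_gap: 0.148
gripper_force: 50.4
```

```bash
cat > chk.py <<'E'
from h import *
s=manip.sense();print(s['force'].round(1),s['ft_torque'].round(3),s['tool_rot'].round(4),s['tcp_pos'].round(4))
x,y,_,_=s['tool_rot'];print('tool y deg',np.degrees(np.arctan2(y*y-x*x,2*x*y)).round(2))
def green(v):
    i=v['img'].astype(int);R,G,B=i[...,0],i[...,1],i[...,2];w=((G-np.maximum(R,B))*((G>R+30)&(G>B+15))).copy()
    p=proj(v,[.518,.097,.058]);yy,xx=np.mgrid[:480,:640];w[np.hypot(xx-p[0],yy-p[1])>12]=0
    return np.array([(w*xx).sum(),(w*yy).sum()])/w.sum()
import pickle
a,b=pickle.load(open('st.pkl','rb'))
c=snap('scene');print('green scene was/now',green(a).round(2),green(c).round(2))
# whole-timer motion: registration of the front part of the case
p=proj(a,[.51,.1,.03]).astype(int);f=lambda v:cv2.cvtColor(v['img'],cv2.COLOR_RGB2GRAY)[p[1]-15:p[1]+25,p[0]-35:p[0]+35].astype(np.float32)
print('case shift px',cv2.phaseCorrelate(f(a),f(c)))
E
python3 chk.py
```

```text
[-4.4  2.1 18.2] [0.24  0.701 0.156] [9.071e-01 4.210e-01 1.000e-03 4.000e-04] [0.5769 0.0829 0.0588]
tool y deg -40.21
green scene was/now [298.06 267.81] [297.86 269.2 ]
case shift px ((0.06110241058330956, -0.12367048174626305), 0.7851980970965491)
```

Emit:
move_arm([
  [[0.85, -0.0005, 0.0003, 0, -3], [0.85, -0.0003, 0, 0, -3], [0.85, 0, 0, 0, -3], [0.85, 0, 0, 0, -3]],
])

```text
t: 8.25
tcp_pos: [0.5766, 0.0832, 0.0588]
tool_rot: [0.946, 0.324, 0.002, 0.0]
force: [-2.6, 1.6, 18.4]
finger_gap: 0.154
gripper_force: 50.3
```

```bash
python3 chk.py
```

```text
[-2.6  1.6 18.4] [0.274 0.615 0.176] [9.461e-01 3.238e-01 1.600e-03 5.000e-04] [0.5766 0.0832 0.0588]
tool y deg -52.21
green scene was/now [298.06 267.81] [297.68 268.95]
case shift px ((0.10806699238964512, -0.046668505120166515), 0.7764097758465343)
```

Emit:
move_arm([
  [[0.85, -0.0002, 0.0003, 0, -3], [0.85, 0, 0, 0, -3], [0.85, 0, 0, 0, -3], [0.85, 0, 0, 0, -3]],
])

```text
t: 8.7
tcp_pos: [0.5764, 0.0834, 0.0588]
tool_rot: [0.975, 0.223, 0.002, 0.0]
force: [-2.8, 1.3, 18.8]
finger_gap: 0.158
gripper_force: 50.3
```

Emit:
move_arm([
  [[0.85, 0, 0, 0, -3], [0.85, 0, 0, 0, -3], [0.85, 0, 0, 0, -3], [0.85, 0, 0, 0, -1.5], [0.85, 0, 0, 0, 0]],
])

```text
t: 9.2
tcp_pos: [0.5763, 0.0837, 0.0588]
tool_rot: [0.991, 0.134, 0.002, -0.0]
force: [-2.8, 2.0, 17.6]
finger_gap: 0.156
gripper_force: 50.6
```

```bash
python3 chk.py
```

```text
[-2.8  2.  17.6] [ 0.255  0.612 -0.024] [ 9.910e-01  1.336e-01  1.600e-03 -1.000e-04] [0.5763 0.0837 0.0588]
tool y deg -74.65
green scene was/now [298.06 267.81] [297.65 268.92]
case shift px ((0.15301785478979468, -0.1392701934452738), 0.7992474403646257)
```

Emit:
move_arm([
  [[0.62, 0, 0, 0, 0], [0.55, 0, 0, 0, 0], [0.48, 0, 0, 0, 0], [0.45, 0, 0, 0.002, 0], [0.45, 0, 0, 0.003, 0], [0.45, 0, 0, 0.01, 0], [0.45, 0, 0, 0.03, 0], [0.45, 0, 0, 0.045, 0]],
])

```text
t: 10.05
tcp_pos: [0.573, 0.0832, 0.1444]
tool_rot: [0.991, 0.134, -0.003, -0.001]
force: [0.1, 0.0, -0.5]
finger_gap: 0.275
gripper_force: 0.0
```

Emit:
move_arm([
  [[0.8, 0, 0.03, 0.02, 0], [0.9, 0, 0.04, 0, 0], [1, 0, 0.05, 0, 0], [1, 0, 0.05, 0, 0], [1, 0, 0.05, 0, 0], [1, 0, 0, 0, 0], [1, 0, 0, 0, 0]],
])

```text
t: 10.75
tcp_pos: [0.5745, 0.3044, 0.1656]
tool_rot: [0.991, 0.135, -0.0, 0.0]
force: [-0.1, -0.6, -1.0]
finger_gap: -0.002
gripper_force: 0.0
```

Run:
```python
from ang import *
import chk
t=snap('top');import pickle;s=snap('scene');pickle.dump((s,t),open('st2.pkl','wb'));ang(t)
o=[]
for v in(s,t):
    p=proj(v,[.56,.0825,.06]);x,y=(p-[45,60]).astype(int);print(x,y)
    o.append(cv2.resize(v['img'][y:y+120,x:x+80,::-1],(400,600),interpolation=cv2.INTER_CUBIC))
cv2.imwrite('pics/b.png',np.hstack(o))
```

```text
[-0.1 -0.6 -1. ] [ 0.022 -0.01  -0.023] [ 9.908e-01  1.352e-01 -3.000e-04  3.000e-04] [0.5745 0.3044 0.1656]
tool y deg -74.45
green scene was/now [298.06 267.81] [298.06 268.  ]
case shift px ((-0.5649643902935324, -0.09255915471153031), 0.5228317452801599)
pad [558.3  85.4] [125.5 155.4] 76.74
button [0.5186 0.0968] scale circle ((576.9513549804688, 82.57254791259766), 47.63890838623047)
red [0.6115 0.0919] pointer mean [0.5897 0.0871] n 37 line angle -165.4
axis [0.5775 0.0811] marker ang 17.7 rad 0.0357 ptr ang 26.3 0.0136
axis [0.577  0.0826] marker ang 15.1 rad 0.0358 ptr ang 19.5 0.0135
248 188
237 189
```

View pics/b.png

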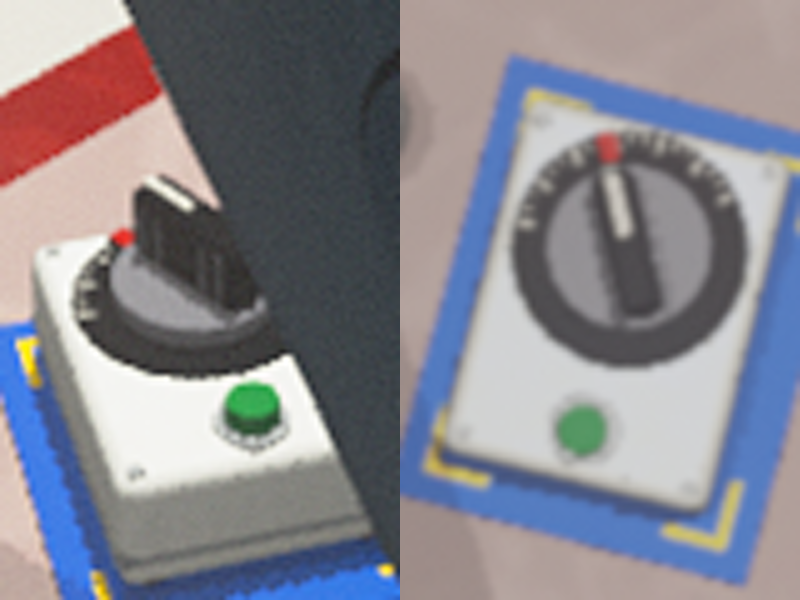

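The timer hasn't moved: the pad, the button and the corner marks read the same as before. In the top view the pointer line (612,170)–(627,235) runs straight through the red marker at (609,150). Pointer angle is about 14.6–15.3° and the marker about 14–15°. Now the button at (0.518, 0.097), with the fingers shut.

Emit:
move_arm([
  [[1, -0.0113, -0.0414, 0, 0], [1, -0.0113, -0.0414, 0, 0], [1, -0.0113, -0.0414, 0, 0], [1, -0.0113, -0.0414, 0, 0], [1, -0.0113, -0.0414, 0, 0], [1, 0, 0, -0.03, 0], [1, 0, 0, -0.03, 0], [1, 0, 0, 0, 0]],
])

```text
t: 11.7
tcp_pos: [0.5159, 0.094, 0.1032]
tool_rot: [0.991, 0.132, -0.004, -0.001]
force: [-0.7, 0.5, 0.0]
finger_gap: -0.003
gripper_force: 0.0
```

Emit:
move_arm([
  [[1, 0, 0, -0.03, 0], [1, 0, 0, -0.008, 0], [1, 0, 0, 0, 0], [1, 0, 0, 0, 0]],
])

```text
t: 12.1
tcp_pos: [0.5194, 0.096, 0.0689]
tool_rot: [0.991, 0.134, 0.001, 0.0]
force: [-0.8, 1.0, -0.3]
finger_gap: -0.005
gripper_force: 0.0
```

Emit:
move_arm([
  [[1, -0.001, 0.001, -0.005, 0], [1, 0, 0, -0.003, 0], [1, 0, 0, -0.001, 0], [1, 0, 0, 0, 0], [1, 0, 0, 0, 0]],
])

```text
t: 12.6
tcp_pos: [0.5178, 0.0973, 0.059]
tool_rot: [0.991, 0.134, 0.0, -0.0]
force: [-0.1, 1.4, 1.0]
finger_gap: -0.0
gripper_force: 0.4
```

Run:
```python
from h import *
v=snap('scene');p=proj(v,[.53,.09,.06]);x,y=(p-[60,60]).astype(int)
cv2.imwrite('pics/c.png',cv2.resize(v['img'][y:y+100,x:x+130,::-1],(780,600),interpolation=cv2.INTER_CUBIC))
```

```text
(no output)
```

View pics/c.png

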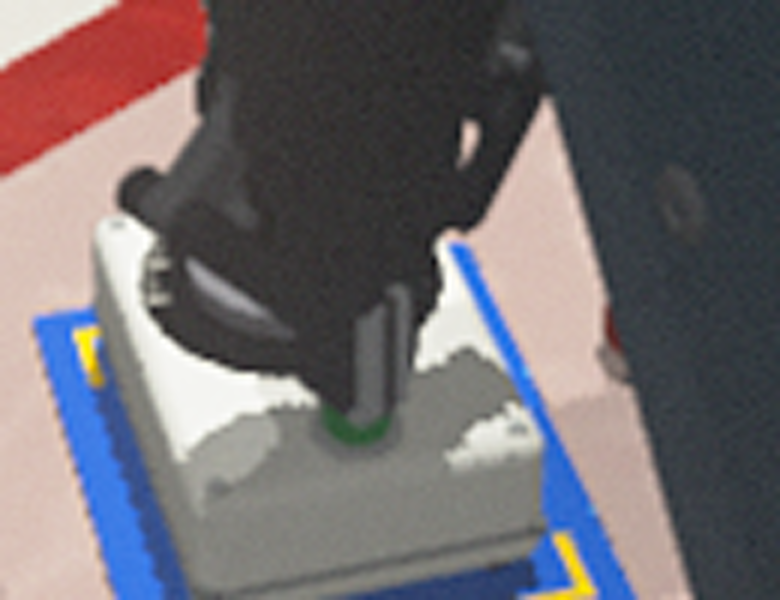

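The fingertips sit on the green button at about (360,425), with contact at z = 0.059 as expected. Pressing.

Emit:
move_arm([
  [[1, 0, 0, -0.002, 0], [1, 0, 0, -0.002, 0], [1, 0, 0, -0.001, 0], [1, 0, 0, 0, 0], [1, 0, 0, 0, 0]],
])

```text
t: 13.15
tcp_pos: [0.5179, 0.0972, 0.0541]
tool_rot: [0.991, 0.134, 0.0, -0.0]
force: [-0.9, 1.0, 5.6]
finger_gap: -0.001
gripper_force: 2.5
```

Emit:
move_arm([
  [[1, 0, 0, -0.001, 0], [1, 0, 0, 0, 0]],
])

```text
t: 13.35
tcp_pos: [0.5179, 0.0972, 0.0539]
tool_rot: [0.991, 0.134, 0.0, 0.0]
force: [-2.2, 0.4, 11.0]
finger_gap: 0.001
gripper_force: 5.7
```

It bottomed out, with 11 N and no further travel. Lifting off and retreating to look.

Emit:
move_arm([
  [[1, 0, 0, 0, 0], [1, 0, 0, 0.003, 0], [1, 0, 0, 0.004, 0], [1, 0, 0, 0.01, 0], [1, 0, 0, 0.03, 0], [1, 0, 0, 0.05, 0], [1, 0, 0.01, 0.02, 0], [1, 0.01, 0.04, 0, 0]],
])

```text
t: 14.15
tcp_pos: [0.5298, 0.1451, 0.1738]
tool_rot: [0.991, 0.132, 0.003, 0.001]
force: [0.9, -0.2, -0.4]
finger_gap: -0.001
gripper_force: 0.0
```

Emit:
move_arm([
  [[1, 0, 0.045, 0, 0], [1, 0, 0.045, 0, 0], [1, 0, 0.045, 0, 0], [1, 0, 0.045, 0, 0], [1, 0, 0.045, 0, 0], [1, 0, 0.045, 0, 0], [1, 0, 0, 0, 0], [1, 0, 0, 0, 0]],
])

```text
t: 14.95
tcp_pos: [0.5271, 0.4177, 0.1694]
tool_rot: [0.991, 0.135, -0.0, 0.001]
force: [0.3, 0.0, 0.9]
finger_gap: -0.001
gripper_force: 0.0
```

Run:
```python
from ang import *
import chk
t=snap('top');s=snap('scene');ang(t)
o=[]
for v in(s,t):
    p=proj(v,[.56,.0825,.06]);x,y=(p-[45,60]).astype(int)
    o.append(cv2.resize(v['img'][y:y+120,x:x+80,::-1],(400,600),interpolation=cv2.INTER_CUBIC))
cv2.imwrite('pics/d.png',np.hstack(o))
```

```text
[0.3 0.  0.9] [0.013 0.026 0.004] [ 9.909e-01  1.348e-01 -3.000e-04  5.000e-04] [0.5271 0.4177 0.1694]
tool y deg -74.5
green scene was/now [298.06 267.81] [nan nan]
case shift px ((-0.6854742827861529, -0.5070425215910817), 0.1140095614724689)
pad [558.3  85.4] [125.3 155.3] 76.74
button [0.5186 0.0969] scale circle ((576.2965087890625, 83.5020980834961), 48.672271728515625)
red [0.6115 0.0919] pointer mean [0.59   0.0872] n 33 line angle -164.0
axis [0.5775 0.0811] marker ang 17.6 rad 0.0357 ptr ang 25.9 0.0139
axis [0.5763 0.0835] marker ang 13.4 rad 0.0362 ptr ang 15.0 0.0141chk.py:7: RuntimeWarning: invalid value encountered in divide
  return np.array([(w*xx).sum(),(w*yy).sum()])/w.sum()
```

View pics/d.png

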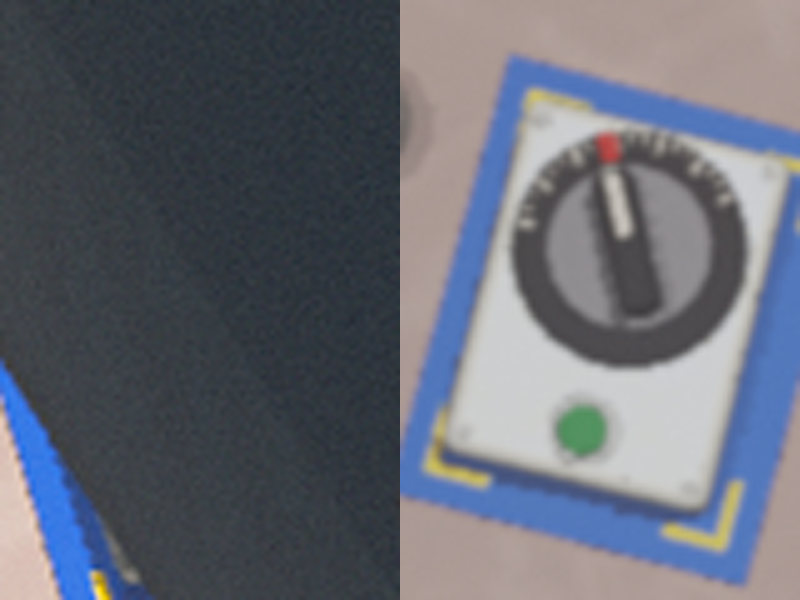

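The top view shows nothing has changed: the pointer at (612,170) lines up with the marker at (609,150), the button stays at (582,430), and the timer is square on its marks. The scene camera is blocked by the arm. Handing in.

```bash
python3 -c "
from station import manip
print(manip.sign_off())"
```

```text
the job is handed in; nothing more can be done
None
```

The dial now stands at the red marker (within about 1–2° by the camera), the start button was pressed to its stop and released, the timer stayed square on its corner marks with about 19 N the highest downward push read (limit 30 N), and the job is handed in, verdict not shown.

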